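Set the bottle warmer's knurled dial to its first notch and start it

ROBOT

A 7-joint arm with a two-finger parallel gripper is mounted at the origin on the work surface. World frame = base frame: x ahead of the robot, y to its left, z up, the work surface at z = 0. Lengths are in m, angles in degrees, forces in N, time in s.
With the tool pointing down it reaches from about 0.425 to 0.95 m from the base axis. Payload 16.7 kg.
Tool frame: the origin (TCP) lies between the finger pads; the fingertips stand 11 mm ahead of it and the grasp point (between the pads) lies 8 mm behind it; z points along the fingers, y is the direction in which the jaws open and shut (so a half turn about z gives the same grasp; the last joint's range is limited). The gripper opens to 94 mm and grips with 3 to 60 N. Pads are 16 mm wide; open, the fingers measure 119 mm over their backs; the gripper's body (75 mm by 177 mm) begins 78 mm behind the grasp point.
Start: joints at [-74.857, 24.414, 4.234, 92.017, -1.954, 63.644, -3.845], TCP at [0.271, 0.618, 0.216] pointing down, gripper open.
Joint ranges: [-163.25, 163.25], [-28.42, 122.38], [-70.27, 78.77], [12.13, 141.07], [-58.53, 238.53], [9.26, 117.41], [-156.51, 156.51]. Speed limits (degrees/s): [108.29, 108.29, 136.94, 136.94, 172.46, 172.46, 172.46].

INTERFACE

Orientations are given as a 3x3 rotation matrix whose columns are the frame's x, y, z axes.
In Python, from cell import env gives the robot as it stands.
- The arm moves only by the tool carry_out, never from a script. Its argument "motion" is a list of rows, each an object with "linear": the shift along the tool's x, y, z in m, a list of three; "yaw": the turn about the tool's z in rad. In form: [{"linear": [tx, ty, tz], "yaw": yaw}, ...]. A call has 1 to 12 rows; each row shifts and turns the commanded pose from where the row before left it, along the tool's axes as they then stand; what a row does not reach is not made up. A row lasts 1/8 s, in which the tool goes at most 62.5 mm and 10.7 degrees, less where a joint would pass 70% of its speed; a pose out of reach is approached as far as the arm can. A call is refused whole if a number of a shift passes 0.0625 or a number of a turn 0.188, either way. A call with a gripper value outside its range is refused whole. "claw" is the opening, from 0 (shut) to 1 (fully open), set as the call begins (left out, the last holds). The fingers move at their own pace and stop on an object; the grip force is fixed at half the most. Time passes only in rows, so rows that do not move let the fingers close. It gives the time, the measured TCP pose, the force and the opening at its end, in the units of the state.
- env.get_obs(): the state, without advancing time (a new reading comes with each control period).
- env.capture(name): name is "side" or "top" or "wrist"; returns a dict with "img" (400x640x3 uint8, red, green, blue), "z_map" (400x640 float32, m along the optical axis (not along the pixel's ray), 0 where there is no reading), "K" (3x3 intrinsics, pixels), "distortion" ([k1, k2, p1, p2, k3] as OpenCV has them; the pictures are not rectified), "cam_to_world" (4x4, takes a point from camera to world coordinates); the wrist camera has in their place "hand_eye" (4x4, takes a point from camera to tool coordinates, whose origin is the TCP and whose axes are the flange's). Camera axes: x right, y down, z forward; pixel columns grow to the right and rows downward; lengths in m; the calibration is good to about 2 mm. A picture is of the moment at which its call begins: read the wrist's pose just before it.
- env.sign_off(): hands the job in, once; it reports no verdict.
The state is a dict: "t": time; "joints": joint angles; "qd": joint speeds; "tau": joint torques, N m; "tool_pos": TCP position; "eef_rot": TCP orientation; "contact_force": force on the tool from outside, world axes, zero at the start; "torque": the same for the moment, N m; "gripper_width": opening from 0.0 (shut) to 1.0 (fully open).
Only numpy, scipy, OpenCV 4.12 (cv2) and the standard library are available. Lean on these libraries where they do the work, as an engineer would, in place of code of your own. Each camera call takes 0.05 s, during which the arm holds its last target. There are 200 camera calls.

TASK

The bottle warmer's dial was left in its smooth low range: put a fingertip on the knurled dial and turn it clockwise until it clicks into the first notch (its white pointer line at the single bar) and not into the next one, then press the round start button fully down and let it come back up. Do not grip the dial between the fingers, and leave the jar in the warmer and everything else standing around it where it is.

Things in the scene. Friction and masses are not known exactly. Their poses are not given: they have to be found in the camera images.
- warmer: White bottle warmer fixed to the worktop, 150 mm along x, 250 mm along y. Origin: centre of its underside; front faces its -x. Open round pot (110 mm across, top 99 mm up, jar in it) centred at (0, +66) mm; control pod (150 x 116 mm, flat top 55 mm up) centred at (0, -65) mm. On the pod, the dial's axis is at (+25, -65) mm and the start button at (-47, -65) mm.
- dial_top (a point): Centre of the flat top of the black knurled dial: 68 mm diameter, 22 mm tall, top 83 mm above the worktop, axis vertical. It is sprung: sinks from 2 N, bottoms out after 4 mm at 7.5 N. A fingertip pressed on the top some 20 mm off the axis until it sinks 2 to 4 mm, then moved in an arc about the axis, turns it by friction; pushing along the knurled edge works too.
- dial (a joint): Dial angle, rad, growing clockwise seen from above; stop at 2.2. Smooth (0.004 N m) below 0.6, where it starts; ridge peak at 1.0 (about 0.03 N m to pass); first notch 1.3; second ridge peak 1.6; second notch near 1.95. Let go between 1.1 and 1.5 it settles at 1.3. The white pointer line points along the warmer's +x (at the single bar) at 1.3, and 1.3 rad counter-clockwise of that at 0.
- start_top (a point): Centre of the top of the round white start button, 24 mm diameter, in a grey housing on the pod's front part, facing up, top 77 mm above the worktop, 72 mm from the dial's axis.
- start (a joint): Travel of the start button, m: 0 when up, 0.006 fully down, which takes 5 N; it springs back when released.
- foodjar: Small glass jar with a steel cap, 60 mm diameter, 95 mm tall, loose in the warmer's pot, its top 115 mm above the worktop; leave it. Origin: centre of its underside.
- ramekin: White ceramic ramekin, 82 mm across, 45 mm tall, loose beside the control pod; leave it. Origin: centre of its underside.
- pacifier_case: White pacifier case, 70 x 60 x 48 mm, loose in front of the warmer's pot; leave it. Origin: centre of its underside.
- spoon: Red silicone spoon, 160 mm long, 8 mm high, lying behind the warmer; leave it. Its x axis runs along it to the bowl.
- measuring_cup: White plastic measuring cup, 68 mm across, 40 mm tall, flat handle along its +x to 102 mm; loose, leave it. Origin: centre of its underside.
- glass_jar: Capped glass jar, 80 mm diameter, 120 mm tall, loose on the left; leave it. Origin: centre of its underside.
- tea_tin: Aluminium tin, 74 mm diameter, 100 mm tall, loose on the right; leave it. Origin: centre of its underside.

How it is judged (in metres and radians):
On the way, in this order (a step that is already met when the one before it is completed fails the run):
1. the dial has clicked into the first notch (1.15 to 1.45 rad) (value of joint dial between 1.15 and 1.45 rad), for 0.3 s.
2. the start button is pressed fully down (over 5 mm) with the dial in the notch (all of step 1 and value of joint start above 0.005 m), for 0.05 s.
3. the start button is back up (value of joint start below 0.0015 m), for 0.1 s.
At the end, for the whole second after the job is handed in: The dial rests in its first notch (1.3 rad, within 0.15), the start button has been pressed fully and is up again, and nothing else has been moved (all of step 1 and velocity of joint dial between -0.05 and 0.05 rad/s and value of joint start below 0.0015 m); the robot touches nothing.
It fails at once if the dial is turned over the ridge towards the second notch (beyond 1.62 rad) (value of joint dial above 1.62 rad).
It fails at once if the start button is pressed (over 3 mm) before the dial has passed the first ridge (value of joint start above 0.003 m and value of joint dial below 1 rad).
It fails at once if the dial is gripped between the fingers (grasp point over its middle, fingertips down beside it) (contact force between the fingers and dial above 0.5 N and horizontal distance between the grasp point and dial_top below 0.015 m and z of the grasp point in the frame of dial_top below 0.014 m).
It fails at once if a thing that should be left alone is moved or lifted by more than 15 mm (distance of any of foodjar, ramekin, pacifier_case, spoon, measuring_cup, glass_jar, tea_tin from where it was at the start of the episode above 0.015 m).
It also fails if it takes over 51 s, if anything falls off the work surface, if the arm or the gripper's body presses on something with over 40 N, if the wrist force passes 120 N, or if a joint passes its speed limit or range.

## Working session

There is one attempt and no reset: what is moved stays moved. The work goes in short steps, Python scripts to look and compute and a tool call to move; the robot and the scene stay as the last step left them, time stands still between calls to the robot, and variables do not carry over. Pictures are saved under pics/ and viewed, about 8 in all and at most 12, crops included, and the job is handed in when it is done.

Besides the shell and the picture viewer there is one more tool, called after "Request:" in YAML: its name, and indented under it one key for each argument. carry_out: Moves the arm, as the interface text tells. Its arguments: {"type":"object","properties":{"motion":{"type":"array"},"claw":{"type":"number"}},"required":["motion"]}

```bash
mkdir -p pics; ls; cat > h.py <<'E'
import numpy as np, cv2
from cell import env
def px2w(c,u,v,z=None,h=None):
    """pixel -> world, by depth z (or map) or on plane height h"""
    x,y=cv2.undistortPoints(np.array([[[u,v]]],float),c["K"],np.array(c["distortion"]))[0,0]
    T=c["cam_to_world"]; d=T[:3,:3]@[x,y,1.]; o=T[:3,3]
    if h is not None: return o+d*(h-o[2])/d[2]
    if z is None: z=np.median(c["z_map"][int(v)-1:int(v)+2,int(u)-1:int(u)+2])
    return o+d*z
E
python3 - <<'E'
from h import *
o=env.get_obs(); print({k:np.round(v,3).tolist() for k,v in o.items()})
for n in("top","side"):
    c=env.capture(n); cv2.imwrite(f"pics/{n}0.png",c["img"][:,:,::-1]); np.save(n+"0.npy",c,allow_pickle=True)
    print(n,np.round(c["cam_to_world"],3).tolist(),np.round(c["K"],1).tolist())
E
```

```text
pics
{'t': 0.0, 'joints': [-74.856, 24.449, 4.234, 92.051, -1.953, 63.645, -3.844], 'qd': [-0.022, 0.019, 0.021, 0.048, -0.099, -0.045, 0.015], 'tau': [0.001, -93.582, 3.667, -45.417, -0.049, 0.021, 0.0], 'tool_pos': [0.271, 0.618, 0.216], 'eef_rot': [[-0.916, 0.402, -0.0], [0.402, 0.916, -0.001], [-0.0, -0.001, -1.0]], 'contact_force': [0.183, 0.206, -0.135], 'torque': [-0.014, 0.013, 0.046], 'gripper_width': 1.001}
top [[0.044, -0.977, 0.208, 0.31], [-0.999, -0.043, 0.009, 0.013], [-0.0, -0.208, -0.978, 1.315], [0.0, 0.0, 0.0, 1.0]] [[481.1, 0.0, 326.7], [0.0, 481.1, 204.6], [0.0, 0.0, 1.0]]
side [[0.854, -0.36, 0.376, -0.049], [-0.52, -0.593, 0.615, -0.929], [0.001, -0.721, -0.693, 1.155], [0.0, 0.0, 0.0, 1.0]] [[456.5, 0.0, 323.2], [0.0, 456.5, 205.4], [0.0, 0.0, 1.0]]
```

View pics/top0.png

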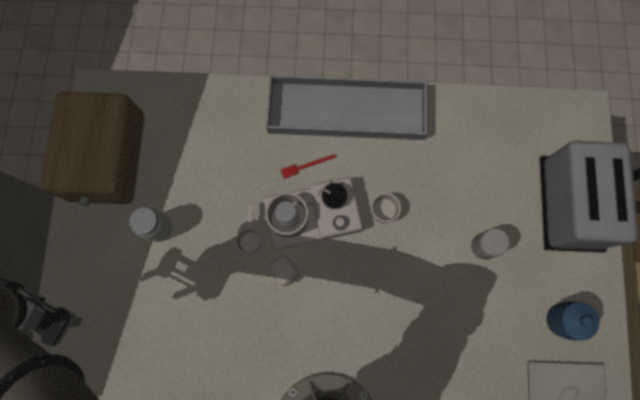

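The top view shows the warmer near (315,210): pot at (287,213), dial at (335,195), button at (341,222), ramekin at (387,207). Next I'll enlarge both views.

```bash
python3 - <<'E'
from h import *
t=np.load("top0.npy",allow_pickle=True).item(); s=np.load("side0.npy",allow_pickle=True).item()
for n,c in(("top",t),):
    im=c["img"][165:255,225:425,::-1]; im=cv2.resize(im,None,fx=4,fy=4,interpolation=cv2.INTER_CUBIC); im=cv2.convertScaleAbs(im,alpha=1.5)
# side: project approx dial
w=px2w(t,335,195); print("dial approx",w,"button",px2w(t,341,222))
T=np.linalg.inv(s["cam_to_world"]); p,_=cv2.projectPoints(w[None],cv2.Rodrigues(T[:3,:3])[0],T[:3,3],s["K"],np.array(s["distortion"])); print(p)
u,v=p[0,0].astype(int); print("side crop origin",u-100,v-50)
sm=s["img"][max(v-30,0):v+30,u-100:u+100,::-1]; sm=cv2.convertScaleAbs(cv2.resize(sm,None,fx=4,fy=4,interpolation=cv2.INTER_CUBIC),alpha=1.5)
print("side crop rows from",v-30,"cols from",u-100)
cv2.imwrite("pics/crop0.png",np.vstack([im[:, :800],sm]))
E
```

```text
dial approx [0.59804466 0.00434139 0.08359114] button [ 0.52764874 -0.0142618   0.07876956]
[[[342.35610285 201.29182721]]]
side crop origin 242 151
side crop rows from 171 cols from 242
```

View pics/crop0.png

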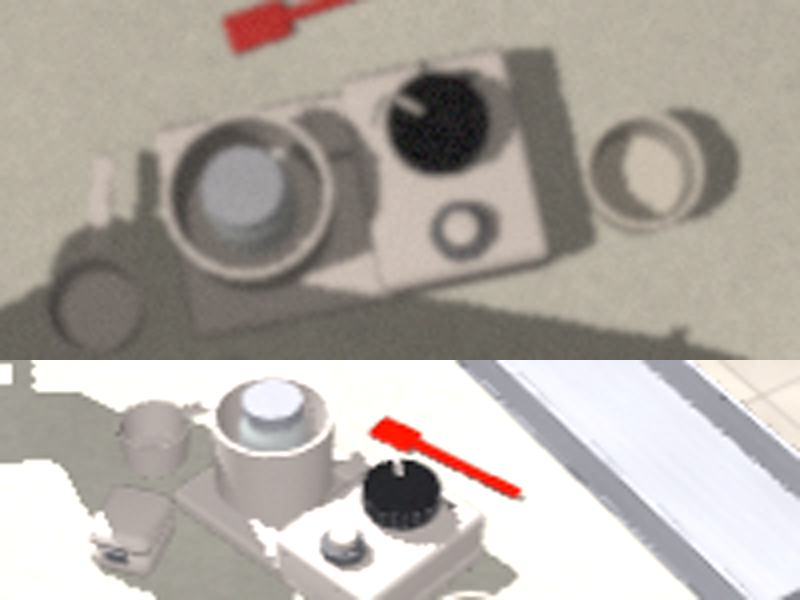

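Crop (4x, origin 225,165): dial centre at (438,122), pointer line at (410,103), button at (464,231), pot rim at (248,197). The dial and button heights match the given 83 and 77 mm. I'll refine these with the depth clouds.

```bash
cat >> h.py <<'E'
def cloud(c):
    v,u=np.mgrid[0:400,0:640]; 
    p=cv2.undistortPoints(np.stack([u.ravel(),v.ravel()],1)[:,None].astype(float),c["K"],np.array(c["distortion"]))[:,0]
    z=c["z_map"].ravel(); P=np.c_[p*z[:,None],z]@c["cam_to_world"][:3,:3].T+c["cam_to_world"][:3,3]
    return P.reshape(400,640,3)
def pointer(c,D,yaw,tag=""):
    """rectified view of dial top (2 px/mm, warmer +x up, warmer +y left)"""
    n=160; i,j=np.mgrid[0:n,0:n]; a=(n/2-i)/2000; b=(n/2-j)/2000
    X=np.stack([D[0]+a*np.cos(yaw)-b*np.sin(yaw),D[1]+a*np.sin(yaw)+b*np.cos(yaw),np.full(a.shape,.083)],-1).reshape(-1,3)
    T=np.linalg.inv(c["cam_to_world"]); p,_=cv2.projectPoints(X,cv2.Rodrigues(T[:3,:3])[0],T[:3,3],c["K"],np.array(c["distortion"]))
    im=cv2.remap(c["img"],p.reshape(n,n,2).astype(np.float32),None,cv2.INTER_CUBIC)
    g=cv2.cvtColor(im,cv2.COLOR_RGB2GRAY).astype(float); r=np.hypot(a,b); m=(r>.012)&(r<.029)
    w=np.clip(g-np.median(g[m])-25,0,None)*m; ang=np.arctan2((w*b).sum(),(w*a).sum())
    print(tag,"pointer ccw of +x %.3f dial %.3f"%(ang,1.3-ang),"conc %.2f"%(np.hypot((w*a/r.clip(.001)).sum(),(w*b/r.clip(.001)).sum())/w.sum()))
    return im
E
python3 - <<'E'
from h import *
ims=[]
for n in("top","side"):
    c=np.load(n+"0.npy",allow_pickle=True).item(); P=cloud(c); im=c["img"].max(2)
    def near(x,y,r,lo,hi): 
        q=P[(np.hypot(P[...,0]-x,P[...,1]-y)<r)&(P[...,2]>lo)&(P[...,2]<hi)]; (cx,cy),R=cv2.minEnclosingCircle(q[:,:2].astype(np.float32)); return np.round([cx,cy,R,np.median(q[:,2]),len(q),*q[:,:2].mean(0)],4)
    d=near(.598,.004,.045,.077,.09); b=near(.5276,-.0143,.022,.071,.085); p=near(.54,.13,.075,.092,.105)
    print(n,"dial",d,"btn",b,"pot",p,sep="\n ")
    v=d[:2]-b[:2]; w=d[:2]-p[:2]
    print("dist",np.hypot(*v),"yaw",np.arctan2(v[1],v[0]),"pot dist",np.hypot(*w),"yaw pot",np.arctan2(w[1],w[0])-np.arctan2(-.131,.025))
    for yaw in (np.arctan2(v[1],v[0]),): ims.append(pointer(c,d[:2],yaw,n))
cv2.imwrite("pics/rect0.png",cv2.resize(np.hstack(ims)[:,:,::-1],None,fx=2,fy=2))
E
```

```text
top
 dial
 [5.987e-01 7.100e-03 3.520e-02 8.430e-02 5.210e+02 5.983e-01 7.200e-03]
 btn
 [ 5.295e-01 -1.010e-02  1.790e-02  7.730e-02  8.000e+01  5.285e-01
 -1.070e-02]
 pot
 [5.417e-01 1.285e-01 5.570e-02 9.980e-02 2.930e+02 5.418e-01 1.279e-01]
dist 0.07130553975673984 yaw 0.24361811974866834 pot dist 0.13411547263459206 yaw pot 0.2503972384603441
top pointer ccw of +x 0.848 dial 0.452 conc 0.99
side
 dial
 [5.963e-01 1.400e-03 3.570e-02 8.200e-02 2.250e+02 5.957e-01 8.000e-04]
 btn
 [ 5.282e-01 -1.860e-02  1.390e-02  7.560e-02  3.000e+01  5.267e-01
 -1.720e-02]
 pot
 [5.410e-01 1.243e-01 5.900e-02 9.680e-02 1.780e+02 5.368e-01 1.182e-01]
dist 0.07097612274561077 yaw 0.28565389065294744 pot dist 0.13476831971943554 yaw pot 0.23424783378822944
side pointer ccw of +x 0.891 dial 0.409 conc 0.99
```

View pics/rect0.png

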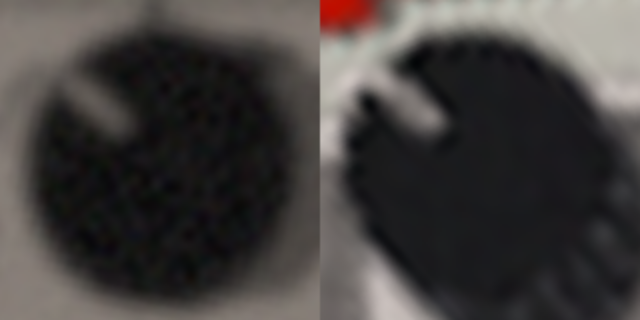

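Both cameras agree within about 3–6 mm. I'll use dial (0.597, 0.005), warmer yaw 0.25 rad, button (0.528, -0.0135) and dial angle about 0.46. Contact will be 20 mm off the axis along tool -y, so no pre-turn is needed. Next is the transit with the fingers shut.

Request:
carry_out:
  motion:
    - {"linear": [-0.03, -0.025, 0], "yaw": 0}
    - {"linear": [-0.045, -0.0375, 0], "yaw": 0}
    - {"linear": [-0.045, -0.0375, 0], "yaw": 0}
    - {"linear": [-0.045, -0.0375, 0], "yaw": 0}
    - {"linear": [-0.045, -0.0375, 0], "yaw": 0}
    - {"linear": [-0.045, -0.0375, 0], "yaw": 0}
    - {"linear": [-0.045, -0.0375, 0], "yaw": 0}
    - {"linear": [-0.045, -0.0375, 0], "yaw": 0}
    - {"linear": [-0.045, -0.0375, 0], "yaw": 0}
    - {"linear": [-0.045, -0.0375, 0], "yaw": 0}
    - {"linear": [-0.045, -0.0375, 0], "yaw": 0}
    - {"linear": [0, 0, 0], "yaw": 0}
  claw: 0

```text
t: 1.6
tool_pos: [0.5511, 0.0541, 0.2163]
eef_rot: [[-0.913, 0.408, 0.0], [0.408, 0.913, -0.002], [-0.001, -0.001, -1.0]]
contact_force: [-0.1, 1.2, -1.2]
gripper_width: 0.006
```

Request:
carry_out:
  motion:
    - {"linear": [-0.031, -0.023, 0], "yaw": 0}
    - {"linear": [-0.031, -0.023, 0], "yaw": 0}
    - {"linear": [0, 0, 0.03], "yaw": 0}
    - {"linear": [0, 0, 0.02], "yaw": 0}
    - {"linear": [0, 0, 0], "yaw": 0}

```text
t: 2.22
tool_pos: [0.5872, -0.0076, 0.1651]
eef_rot: [[-0.916, 0.401, -0.003], [0.401, 0.916, -0.0], [0.003, -0.002, -1.0]]
contact_force: [0.1, -0.1, 0.1]
gripper_width: 0.006
```

```bash
python3 - <<'E'
from h import *
o=env.get_obs(); c=env.capture("wrist"); np.save("w0.npy",c,allow_pickle=True)
T=np.eye(4); T[:3,:3]=o["eef_rot"]; T[:3,3]=o["tool_pos"]; c["cam_to_world"]=T@c["hand_eye"]
print(np.round(o["tool_pos"],4),np.round(o["contact_force"],2),np.round(o["joints"],1)); print(np.round(c["hand_eye"],3).tolist())
P=cloud(c)
for n,x,y,r,lo,hi in(("dial",.597,.005,.045,.078,.088),("btn",.528,-.0135,.02,.073,.083)):
    q=P[(np.hypot(P[...,0]-x,P[...,1]-y)<r)&(P[...,2]>lo)&(P[...,2]<hi)]
    if len(q): print(n,cv2.minEnclosingCircle(q[:,:2].astype(np.float32)),np.median(q[:,2]),len(q))
cv2.imwrite("pics/w0.png",c["img"][:,:,::-1])
E
```

```text
[ 0.5872 -0.0076  0.1651] [ 0.12 -0.1   0.06] [-24.2  20.4  23.4 107.4  -9.8  54.3  69.9]
[[0.0, -0.973, -0.232, 0.066], [1.0, 0.0, -0.0, 0.001], [0.0, -0.232, 0.973, -0.167], [0.0, 0.0, 0.0, 1.0]]
dial ((0.5990748405456543, 0.005795351695269346), 0.035132162272930145) 0.08202623244273877 5283
btn ((0.5292250514030457, -0.012226630933582783), 0.011958743445575237) 0.07583859592155917 794
```

View pics/w0.png

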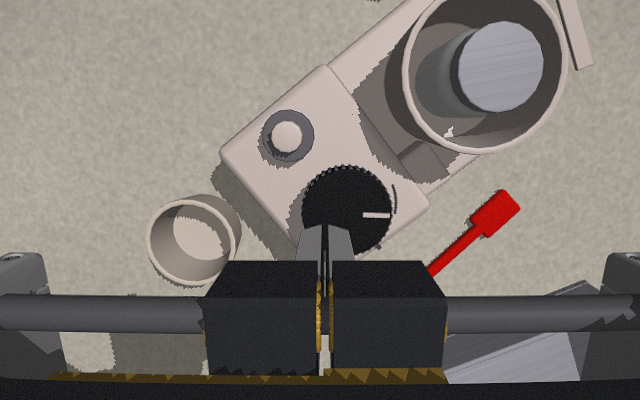

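The wrist view shows the dial at about (347,210), the pointer line at (363–390,215), the button at (287,136), and the shut fingertips at about (326,228) over the dial. Its depth fit gives dial (0.599, 0.006) and button (0.529, -0.012), 72 mm apart as specified. I'll use these and descend.

Request:
carry_out:
  motion:
    - {"linear": [-0.005, -0.0032, 0.02], "yaw": 0}
    - {"linear": [0, 0, 0.025], "yaw": 0}
    - {"linear": [0, 0, 0.015], "yaw": 0}
    - {"linear": [0, 0, 0.004], "yaw": 0}
    - {"linear": [0, 0, 0], "yaw": 0}

```text
t: 2.9
tool_pos: [0.5918, -0.0133, 0.1027]
eef_rot: [[-0.916, 0.402, 0.0], [0.402, 0.916, -0.0], [-0.0, 0.0, -1.0]]
contact_force: [0.6, 0.2, 0.7]
gripper_width: 0.008
```

```bash
python3 - <<'E'
from h import *
c=np.load("w0.npy",allow_pickle=True).item(); T=np.eye(4); T[:3,:3]=[[-.916,.401,-.003],[.401,.916,0],[.003,-.002,-1]]; T[:3,3]=[.5872,-.0076,.1651]; c["cam_to_world"]=T@c["hand_eye"]
a,b=px2w(c,363,215,h=.083),px2w(c,390,215,h=.083); D=np.array([.5985,.0058,.083])
for p in(a,b): v=p-D; print(np.round(p,4),np.hypot(*v[:2]),"dial",1.3-(np.arctan2(v[1],v[0])-.25))
v=b-a; print("line dial",1.3-(np.arctan2(v[1],v[0])-.25))
E
```

```text
[0.6044 0.0166 0.083 ] 0.012336939773076 dial 0.47570624159462827
[0.6125 0.0351 0.083 ] 0.03246319915253981 dial 0.42346877469609234
line dial 0.39150058846030866
```

Request:
carry_out:
  motion:
    - {"linear": [0, 0, 0.004], "yaw": 0}
    - {"linear": [0, 0, 0.003], "yaw": 0}
    - {"linear": [0, 0, 0.002], "yaw": 0}
    - {"linear": [0, 0, 0.001], "yaw": 0}
    - {"linear": [0, 0, 0], "yaw": 0}
    - {"linear": [0, 0, 0], "yaw": 0}

```text
t: 3.65
tool_pos: [0.5917, -0.0132, 0.0927]
eef_rot: [[-0.916, 0.402, 0.0], [0.402, 0.916, 0.0], [-0.0, 0.0, -1.0]]
contact_force: [0.1, -0.5, 3.2]
gripper_width: 0.003
```

Request:
carry_out:
  motion:
    - {"linear": [0, 0, 0.001], "yaw": 0}
    - {"linear": [0, 0, 0.001], "yaw": 0}
    - {"linear": [0, 0, 0], "yaw": 0}
    - {"linear": [0, 0, 0], "yaw": 0}

```text
t: 4.15
tool_pos: [0.5918, -0.0134, 0.0907]
eef_rot: [[-0.916, 0.402, 0.0], [0.402, 0.916, -0.0], [-0.0, 0.0, -1.0]]
contact_force: [-0.8, -0.4, 6.2]
gripper_width: 0.005
```

Request:
carry_out:
  motion:
    - {"linear": [0.0012, 0, 0], "yaw": 0.06}
    - {"linear": [0.0012, 0, 0], "yaw": 0.06}
    - {"linear": [0.0012, 0.0001, 0], "yaw": 0.06}
    - {"linear": [0.0012, 0, 0], "yaw": 0.06}
    - {"linear": [0.0012, 0.0001, 0], "yaw": 0.06}
    - {"linear": [0.0012, 0, 0], "yaw": 0.06}
    - {"linear": [0.0012, 0.0001, 0], "yaw": 0.06}
    - {"linear": [0.0012, 0, 0], "yaw": 0.06}
    - {"linear": [0, 0, 0], "yaw": 0}

```text
t: 5.28
tool_pos: [0.5848, -0.0079, 0.0909]
eef_rot: [[-0.625, 0.78, 0.002], [0.78, 0.625, -0.001], [-0.001, 0.001, -1.0]]
contact_force: [1.4, -2.1, 7.5]
gripper_width: 0.002
```

```bash
cat >> h.py <<'E'
def wrist():
    o=env.get_obs(); c=env.capture("wrist"); T=np.eye(4); T[:3,:3]=o["eef_rot"]; T[:3,3]=o["tool_pos"]; c["cam_to_world"]=T@c["hand_eye"]; return o,c
E
python3 - <<'E'
from h import *
o,c=wrist(); D=np.array([.5985,.0058]); im=pointer(c,D,.25,"wrist")
s=env.capture("side"); i2=pointer(s,[.5965,.002],.25,"side"); t=env.capture("top"); i3=pointer(t,D,.25,"top")
print(np.round(o["tool_pos"],4),np.round(o["contact_force"],1),np.hypot(*(o["tool_pos"][:2]-D)))
cv2.imwrite("pics/r1.png",cv2.resize(np.hstack([im,i2,i3])[:,:,::-1],None,fx=1.6,fy=1.6))
E
```

```text
wrist pointer ccw of +x -2.522 dial 3.822 conc 0.37
side pointer ccw of +x 1.786 dial -0.486 conc 0.57
top pointer ccw of +x 0.000 dial 1.300 conc nan
[ 0.5848 -0.0079  0.0909] [ 1.4 -2.1  7.5] 0.019369626300774143h.py:23: RuntimeWarning: invalid value encountered in scalar divide
  print(tag,"pointer ccw of +x %.3f dial %.3f"%(ang,1.3-ang),"conc %.2f"%(np.hypot((w*a/r.clip(.001)).sum(),(w*b/r.clip(.001)).sum())/w.sum()))
```

View pics/r1.png

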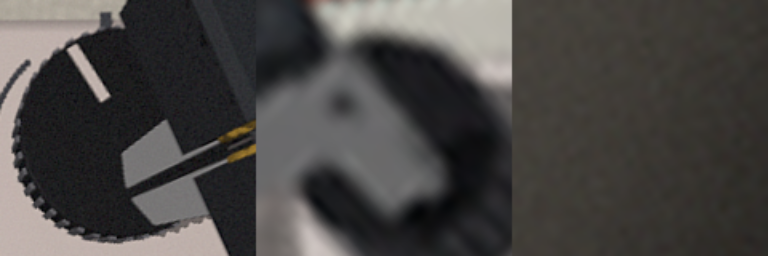

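The wrist view shows the pointer about 0.53 rad ccw of the bar, from (104,100) to (72,46). So the dial is at about 0.77, on the ridge slope, with some slip behind it. I'll press slightly harder and carry on for 0.35 rad, which stays well short of the second ridge.

Request:
carry_out:
  motion:
    - {"linear": [0, 0, 0.0008], "yaw": 0}
    - {"linear": [0.001, 0, 0], "yaw": 0.05}
    - {"linear": [0.001, 0, 0], "yaw": 0.05}
    - {"linear": [0.001, 0.0001, 0], "yaw": 0.05}
    - {"linear": [0.001, 0, 0], "yaw": 0.05}
    - {"linear": [0.001, 0, 0], "yaw": 0.05}
    - {"linear": [0.001, 0.0001, 0], "yaw": 0.05}
    - {"linear": [0.001, 0, 0], "yaw": 0.05}
    - {"linear": [0, 0, 0], "yaw": 0}

```text
t: 6.55
tool_pos: [0.581, -0.002, 0.0901]
eef_rot: [[-0.32, 0.947, 0.001], [0.947, 0.32, -0.001], [-0.001, 0.0, -1.0]]
contact_force: [-2.3, -3.2, 11.4]
gripper_width: 0.004
```

```bash
cat > look.py <<'E'
from h import *
import sys
o,c=wrist(); D=np.array([.5985,.0058]); im=pointer(c,D,.25,"wrist")
print(np.round(o["tool_pos"],4),np.round(o["contact_force"],1),np.hypot(*(o["tool_pos"][:2]-D)))
cv2.imwrite(sys.argv[1],cv2.resize(im[:,:,::-1],None,fx=2,fy=2))
E
python3 look.py pics/r2.png
```

```text
wrist pointer ccw of +x -2.951 dial 4.251 conc 0.37
[ 0.581  -0.002   0.0901] [-2.3 -3.2 11.4] 0.019195976409530052
```

View pics/r2.png

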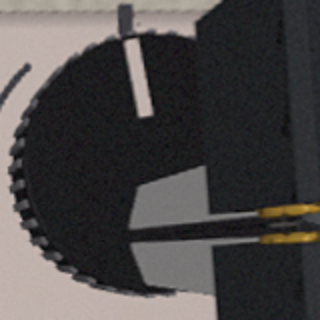

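The pointer now runs from (146,116) to (131,38), about 0.19 rad short of the bar. That puts the dial at about 1.1–1.2, past the first ridge. I'll turn another 0.12 rad and lift straight off so it can settle.

Request:
carry_out:
  motion:
    - {"linear": [0.0008, 0, 0], "yaw": 0.04}
    - {"linear": [0.0008, 0, 0], "yaw": 0.04}
    - {"linear": [0.0008, 0, 0], "yaw": 0.04}
    - {"linear": [0, 0, 0], "yaw": 0}
    - {"linear": [0, 0, -0.003], "yaw": 0}
    - {"linear": [0, 0, -0.004], "yaw": 0}
    - {"linear": [0, 0, -0.01], "yaw": 0}
    - {"linear": [0, 0, -0.02], "yaw": 0}
    - {"linear": [0, 0, -0.02], "yaw": 0}
    - {"linear": [0, 0, 0], "yaw": 0}
    - {"linear": [0, 0, 0], "yaw": 0}

```text
t: 7.98
tool_pos: [0.58, 0.0012, 0.1469]
eef_rot: [[-0.206, 0.979, 0.0], [0.979, 0.206, 0.0], [0.0, 0.0, -1.0]]
contact_force: [-0.3, -0.6, 0.4]
gripper_width: 0.005
```

```bash
python3 look.py pics/r3.png
```

```text
wrist pointer ccw of +x -1.748 dial 3.048 conc 0.59
[0.58   0.0012 0.1469] [-0.3 -0.6  0.4] 0.01906992731488977
```

View pics/r3.png

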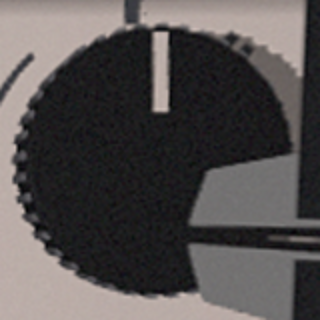

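Released, the pointer is vertical at column 160 (rows 30–110), so the dial reads 1.30: first notch. I'll move above the button and check the housing height.

Request:
carry_out:
  motion:
    - {"linear": [-0.0013, -0.0264, 0], "yaw": 0}
    - {"linear": [-0.0013, -0.0264, 0], "yaw": 0}
    - {"linear": [0, 0, 0.02], "yaw": 0}
    - {"linear": [0, 0, 0], "yaw": 0}
    - {"linear": [0, 0, 0], "yaw": 0}

```text
t: 8.65
tool_pos: [0.5291, -0.0126, 0.1269]
eef_rot: [[-0.205, 0.979, -0.0], [0.979, 0.205, -0.0], [-0.0, -0.0, -1.0]]
contact_force: [0.1, 0.7, 0.2]
gripper_width: 0.004
```

```bash
python3 - <<'E'
from h import *
c=np.load("w0.npy",allow_pickle=True).item(); T=np.eye(4); T[:3,:3]=[[-.916,.401,-.003],[.401,.916,0],[.003,-.002,-1]]; T[:3,3]=[.5872,-.0076,.1651]; c["cam_to_world"]=T@c["hand_eye"]
P=cloud(c); r=np.hypot(P[...,0]-.5292,P[...,1]+.0122)
for a in np.arange(0,.026,.002): q=P[(r>=a)&(r<a+.002)][:,2]; print(round(a,3),np.round(np.percentile(q,[10,50,90]),4))
o=env.get_obs(); print(o["tool_pos"],o["contact_force"])
E
```

```text
0.0 [0.0753 0.0761 0.0772]
0.002 [0.0754 0.0762 0.077 ]
0.004 [0.0752 0.076  0.077 ]
0.006 [0.0753 0.076  0.0769]
0.008 [0.0749 0.0759 0.0767]
0.01 [0.0665 0.0748 0.0761]
0.012 [0.0652 0.0661 0.067 ]
0.014 [0.0651 0.066  0.0669]
0.016 [0.0651 0.066  0.067 ]
0.018 [0.064  0.0663 0.2703]
0.02 [0.0541 0.2666 0.2742]
0.022 [0.0537 0.2664 0.2747]
0.024 [0.0539 0.2668 0.2746]
[ 0.52914832 -0.01260293  0.12687239] [0.07416895 0.68626071 0.16867508]
```

Request:
carry_out:
  motion:
    - {"linear": [0, 0, 0.02], "yaw": 0}
    - {"linear": [0, 0, 0.015], "yaw": 0}
    - {"linear": [0, 0, 0.003], "yaw": 0}
    - {"linear": [0, 0, 0.002], "yaw": 0}
    - {"linear": [0, 0, 0.002], "yaw": 0}
    - {"linear": [0, 0, 0.002], "yaw": 0}
    - {"linear": [0, 0, 0.0015], "yaw": 0}
    - {"linear": [0, 0, 0], "yaw": 0}
    - {"linear": [0, 0, 0], "yaw": 0}

```text
t: 9.78
tool_pos: [0.5291, -0.0126, 0.082]
eef_rot: [[-0.205, 0.979, 0.0], [0.979, 0.205, 0.001], [0.001, 0.001, -1.0]]
contact_force: [-6.9, -1.4, 20.2]
gripper_width: 0.004
```

The button is on its stop: 20 N against the 5 N needed, TCP 6 mm below first contact height. Lifting off and backing away upward.

Request:
carry_out:
  motion:
    - {"linear": [0, 0, -0.003], "yaw": 0}
    - {"linear": [0, 0, -0.005], "yaw": 0}
    - {"linear": [0, 0, -0.02], "yaw": 0}
    - {"linear": [0, 0, -0.04], "yaw": 0}
    - {"linear": [0, 0, -0.04], "yaw": 0}
    - {"linear": [0, 0, -0.02], "yaw": 0}
    - {"linear": [0, 0, 0], "yaw": 0}
    - {"linear": [0, 0, 0], "yaw": 0}

```text
t: 10.78
tool_pos: [0.5286, -0.0122, 0.2085]
eef_rot: [[-0.206, 0.979, -0.001], [0.979, 0.206, 0.0], [0.0, -0.001, -1.0]]
contact_force: [-0.3, 0.0, 0.6]
gripper_width: 0.005
```

```bash
python3 - <<'E'
from h import *
o,c=wrist(); D=[.5985,.0058]; im=pointer(c,D,.25,"wrist"); P=cloud(c)
r=np.hypot(P[...,0]-.5292,P[...,1]+.0122); q=P[(r<.008)&(P[...,2]<.1)][:,2]; print("button top",np.median(q),len(q),np.round(o["tool_pos"],3),np.round(o["contact_force"],1))
cv2.imwrite("pics/end.png",np.vstack([c["img"],cv2.copyMakeBorder(im,0,0,0,480,cv2.BORDER_CONSTANT)])[:,:,::-1])
# compare scene objects before/after in top and side views
for n in("top","side"):
    a=np.load(n+"0.npy",allow_pickle=True).item(); A=cloud(a); b=env.capture(n); B=cloud(b)
    for k,(x,y) in dict(pot_jar=(.542,.128)).items():
        f=lambda P:P[(np.hypot(P[...,0]-x,P[...,1]-y)<.04)&(P[...,2]>.108)&(P[...,2]<.125)].mean(0)
        print(n,k,f(A),f(B))
E
```

```text
wrist pointer ccw of +x -0.003 dial 1.303 conc 1.00
button top 0.07607258781689863 251 [ 0.529 -0.012  0.209] [-0.3  0.   0.6]
top pot_jar [0.54254261 0.1292967  0.11614852] [0.54255635 0.12932634 0.11598265]
side pot_jar [0.53974912 0.12327594 0.1133416 ] [0.537937   0.1221392  0.11361604]
```

View pics/end.png

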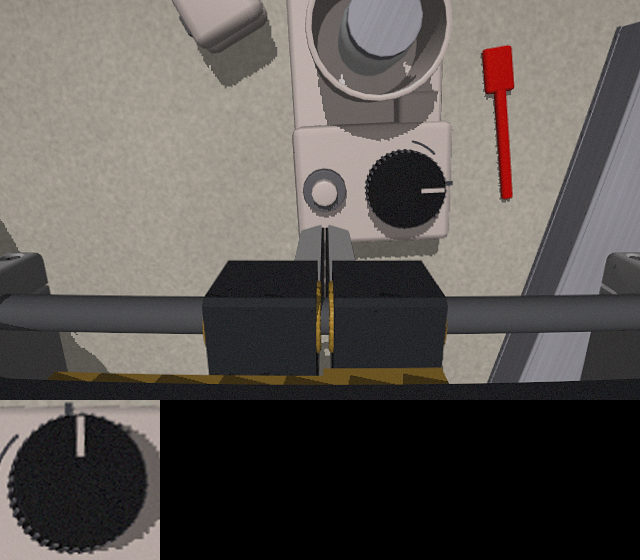

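The final view shows the pointer at (433,191) lined up with the single bar at (450,184), a dial reading of 1.303. The button at (323,193) is up, with its top at 76 mm as before, and the jar hasn't moved. Handing in.

```bash
python3 -c "
from cell import env
print(env.sign_off())"
```

```text
the job is handed in; nothing more can be done
None
```

The dial is in its first notch and the start button has been pressed fully and is back up. I handed the job in after about 11 s on the robot's clock; no verdict is reported.

**Dial:** I pressed the shut fingertips on the dial about 20 mm off its axis, without gripping it, and turned it clockwise past the first ridge. It slipped a little on the ridge, so I pressed harder, up to 11 N. The pointer read 1.30 rad on release and again just before hand-in, lined up with the single bar.

**Start button:** I pressed it until it reached its stop, about 6 mm down with 20 N on the tool. After release its top measured 76 mm, the same as before the press.

**Surroundings:** The jar in the warmer's pot stayed put: no change in the top view, and about 2 mm in the side view, which is within calibration error. I did not measure the other loose items afterwards. The tool stayed above the warmer while it was low, and the arm ended about 0.2 m up, touching nothing.

**Disagreements:** The fixed cameras' first positions differed by up to about 8 mm, so I used the wrist camera's fit, which matched the given 72 mm between dial and button. The automatic pointer reading failed while the fingers covered the dial, so I read the angle from the pictures by eye then.

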